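Stroke-check the curved safety strip of a test press

TASK

Check the test press's sprung safety strip: with the fingers shut and pointing down, press your fingertips lightly on the black line at its red end, then run them along the curved strip over all five black lines to the line at the green end, and there lift off so that the strip springs back up. Keep the strip clearly pressed in all the way without letting it up between the lines and without pushing it down to its stop, start directly above the red end rather than skimming low over the middle, and leave everything else on the plate and bench where it is.

Things in the scene. Friction and masses are not known exactly. Their poses are not given: they have to be found in the camera images.
- strip_unit: Fixed dark plate 150 x 240 x 20 mm (x, y, z) carrying the safety strip; turned any way round. Origin at bench height; it spans x -85 to +65, y -120 to +120 mm. The strip is an arc of radius 120 mm about plate point (-95, 0), bulging to +x, red end to +y, green end to -y; under it a cream rib 28 mm wide, top 30 mm above the bench. Red and green patches lie beside the ends.
- safety_bar (a joint): How far the strip is pressed down, m: 0 = up, 0.012 = on its stop. One stiff curved bar 18 mm wide, yellow with red and green ends; it sinks level over its whole length wherever pressed. Flat top 46 mm above the bench at rest. It starts to move at about 1 N, then 0.8 N per mm (5 N at 5 mm, 10.6 N at the stop), and springs back when let go.
- mark1 (a point): Point on the centre line of the strip's top surface at black cross line 1 of 5 (red end, start); it sinks with the strip. Lines are 5 mm wide, 47 mm apart along the arc (46 mm straight); the coloured end runs about 7 mm beyond the outer lines.
- mark2 (a point): Point on the centre line of the strip's top surface at black cross line 2 of 5 (second); it sinks with the strip. Lines are 5 mm wide, 47 mm apart along the arc (46 mm straight); the coloured end runs about 7 mm beyond the outer lines.
- mark3 (a point): Point on the centre line of the strip's top surface at black cross line 3 of 5 (middle); it sinks with the strip. Lines are 5 mm wide, 47 mm apart along the arc (46 mm straight); the coloured end runs about 7 mm beyond the outer lines.
- mark4 (a point): Point on the centre line of the strip's top surface at black cross line 4 of 5 (fourth); it sinks with the strip. Lines are 5 mm wide, 47 mm apart along the arc (46 mm straight); the coloured end runs about 7 mm beyond the outer lines.
- mark5 (a point): Point on the centre line of the strip's top surface at black cross line 5 of 5 (green end, finish); it sinks with the strip. Lines are 5 mm wide, 47 mm apart along the arc (46 mm straight); the coloured end runs about 7 mm beyond the outer lines.
- spacer: Loose white plastic ring 32 mm across, 30 mm high, standing on the mounting plate on the hollow side of the arc; origin at the centre of its underside. To be left alone.
- connector: Loose black connector 22 x 30 mm, 30 mm high with a brass top, standing on the mounting plate on the hollow side of the arc; origin under its centre. To be left alone.
- scanner: Loose white bar-code reader lying on the bench, about 185 mm long, up to 62 mm wide and 50 mm high, its head towards its +x; origin under the middle of its handle. To be left alone.
- circuit_board: Loose green circuit board lying flat on the bench, 100 x 130 mm, 19 mm high with its parts; origin under its centre. To be left alone.
- screwdriver: Loose screwdriver with red handle, about 200 mm long, lying on the bench beyond the strip; origin on the bench under the tool. To be left alone.
- cleaner: Closed blue bottle with red cap, 56 mm across, 130 mm high, standing on the bench; origin at the centre of its underside. To be left alone.
- pin_tray: Loose black open parts tray 120 x 160 x 35 mm on the bench; origin at the centre of its underside. To be left alone.

How it is judged:
By the outcome, as a careful person would: the job done as asked, in the order asked, and still so for the second after the job is handed in, with the robot touching nothing.
It also fails if it takes over 42 s, if anything falls off the work surface, if the arm or the gripper's body presses on something with over 40 N, if the wrist force passes 120 N, or if a joint passes its speed limit or range.

ROBOT

A 6-joint arm with a two-finger parallel gripper is mounted at the origin on the work surface. World frame = base frame: x ahead of the robot, y to its left, z up, the work surface at z = 0. Lengths are in m, angles in rad, forces in N, time in s.
With the tool pointing down it reaches from about 0.25 to 0.725 m from the base axis. Payload 4 kg.
Tool frame: the origin (TCP) lies between the finger pads; the fingertips stand 11 mm ahead of it and the grasp point (between the pads) lies 8 mm behind it (bot.tip_extent is the distance from the TCP to the fingertips, in m); z points along the fingers, y is the line along which they close (so a half turn about z gives the same grasp; the last joint's range is limited). The gripper opens to 85 mm and grips with 20 to 120 N. Pads are 22 mm wide; open, the fingers measure 114 mm over their backs; the gripper's body (76 mm by 85 mm) begins 54 mm behind the grasp point. The pads swing forward as they close: fully open they stand 13 mm farther back than shut.
Start: joints at [1.208, 0.241, 0.005, 1.335, 0, 1.571], TCP at [0.177, 0.467, 0.242] pointing down, gripper open.
Joint ranges: [-2.72, 2.72], [-1.05, 1.87], [-1.09, 1.28], [-1.99, 2.15], [-1.42, 1.44], [-3.14, 3.14]. Speed limits (rad/s): [2.79, 2.79, 3.14, 3.14, 3.14, 3.14].

INTERFACE

Orientations are given as a unit quaternion [x, y, z, w].
In Python, from workcell import bot gives the robot as it stands. The module is installed in compiled form; this text tells all that it offers.
- The arm moves only by the tool drive_tool, never from a script. Its argument "rows" is a list of rows, each an object of numbers: "dx", "dy", "dz": the shift along the tool's x, y, z in units of 50 mm (1.0 is 50 mm); "wx", "wy", "wz": the turn, a rotation vector about the tool's x, y, z in units of 5 degrees (1.0 is 5 degrees); "hand": the finger opening in mm, from 0 to 85.4. A call has 1 to 20 rows; each row is the pose to reach, as a shift and turn from the pose commanded when the call began, along the tool's axes at that moment; what a row does not reach only later rows make up. A row lasts 1/10 s, in which the tool goes at most 50 mm and 8.59 degrees, less where a joint would pass 70% of its speed; a pose out of reach is approached as far as the arm can. A call with a gripper value outside its range is refused whole. The fingers move at their own pace and stop on an object; the grip force is fixed at half the most. Time passes only in rows, so rows that repeat a pose let the fingers close. It gives the time, the measured TCP pose, the force, the opening and the grip force at its end, in the units of the state.
- bot.get_obs(): the state, without advancing time (a new reading comes with each control period).
- bot.camera(name): name is "side" or "top"; returns the picture (384x512x3 uint8, red, green, blue); there is no depth.
- bot.get_calibration(name): a dict with "vfov" (degrees; the focal length in pixels is half the picture's height over the tangent of half this angle, whatever the lens; pixels are square), "cx", "cy" (the principal point, pixels), "k1" (the pictures are not rectified: a ray, as slopes to the right and down, at radius r is drawn at 1 + k1 r^2 times it, then the intrinsics apply), "origin" and "rotation" of the camera in the world. Camera axes: x right, y up, looking along -z (the intrinsics and any distortion apply to the point x, -y, -z); pixel columns grow to the right and rows downward; lengths in m; the calibration is good to about 2 mm. A picture is of the moment at which its call begins. get_calibration takes no time and is no camera call.
- bot.job_done(): hands the job in; it is judged then, once.
Trained networks look in the newest picture that a camera, given by its name, has taken for a name from the list of things; names that differ only in an ending like _2 or _b are one class to them, and where a whole thing is asked for, a point or a joint stands for the part that bears it (a point fixed in the world has none). Each returns a list of dicts, best first, with "score" (0 to 1); they miss things now and then, are a little off and sometimes report something else, mostly with a low value. They report only what shows in the picture. A call takes as long as a camera call.
- bot.look_for(camera, thing): "extent" ([centre column, centre row, width, height] in pixels, round what is visible of it).
- bot.outline_of(camera, thing): "region" (384x512 bool, what is visible of it) and "extent" ([centre column, centre row, width, height] in pixels, round what is visible of it).
The state is a dict: "clock": time; "joint_pos": joint angles; "joint_vel": joint speeds; "tau": joint torques, N m; "eef_pos": TCP position; "tool_rot": TCP orientation; "ft_force": force on the tool from outside, world axes, zero at the start; "ft_torque": the same for the moment, N m; "grip_width": finger opening in m; "grasp_force": force on a finger pad.
Only numpy, scipy, OpenCV 4.12 (cv2) and the standard library are available. Lean on these libraries where they do the work, as an engineer would, in place of code of your own. Each camera call takes 0.05 s, during which the arm holds its last target. There are 200 camera calls.

## Working session

There is one attempt and no reset: what is moved stays moved. The work goes in short steps, Python scripts to look and compute and a tool call to move; the robot and the scene stay as the last step left them, time stands still between calls to the robot, and variables do not carry over. Pictures are saved under pics/ and viewed, at most 10 in all, crops included, and the job is handed in when it is done.

Besides the shell and the picture viewer there is one more tool, called after "Call:" by a JSON object that holds its "method" and its "body". drive_tool: Moves the arm, as the interface text tells. Its arguments: {"type":"object","properties":{"rows":{"type":"array","items":{"type":"object","properties":{"dx":{"type":"number"},"dy":{"type":"number"},"dz":{"type":"number"},"wx":{"type":"number"},"wy":{"type":"number"},"wz":{"type":"number"},"hand":{"type":"number"}}}}},"required":["rows"]}

```bash
mkdir -p pics
cat > h.py <<'E'
import numpy as np,cv2
from workcell import bot
def K(n):
    c=bot.get_calibration(n); f=192/np.tan(np.radians(c['vfov'])/2)
    return c,f
def ray(n,u,v):
    c,f=K(n); d=np.array([(u-c['cx'])/f,(v-c['cy'])/f]); s=d.copy()
    for _ in range(20): s=d/(1+c['k1']*(s@s))
    return np.array(c['origin']),np.array(c['rotation'])@np.array([s[0],-s[1],-1])
def at(n,u,v,z):
    o,d=ray(n,u,v); return o+d*(z-o[2])/d[2]
def proj(n,P):
    c,f=K(n); p=np.array(c['rotation']).T@(np.asarray(P)-np.array(c['origin']))
    s=np.array([p[0],-p[1]])/-p[2]; s=s*(1+c['k1']*(s@s))
    return s*f+[c['cx'],c['cy']]
E
python3 - <<'E'
from h import *
for n in ['top','side']:
    im=bot.camera(n); cv2.imwrite(f'pics/{n}0.png',im[:,:,::-1]); np.save(f'{n}0.npy',im)
    print(bot.get_calibration(n))
    for t in ['mark1','mark2','mark3','mark4','mark5','strip_unit']:
        for r in bot.look_for(n,t)[:2]:
            e=r['extent']; print(n,t,round(r['score'],2),np.round(e,1),at(n,e[0],e[1],.046).round(4))
o=bot.get_obs();print(o['eef_pos'],o['tool_rot'],o['ft_force'],o['grip_width'],bot.tip_extent)
E
```

```text
{'vfov': 55.16099343634159, 'cx': 262.69783291572423, 'cy': 189.94721169478075, 'k1': -0.07002519382170588, 'origin': array([0.40480116, 0.0199144 , 1.20595402]), 'rotation': array([ 0.04539876, -0.06810113, -0.69890546,  0.71051555])}Traceback (most recent call last):
  File "<stdin>", line 7, in <module>
  File "h.py", line 11, in at
    o,d=ray(n,u,v); return o+d*(z-o[2])/d[2]
        ~~~^^^^^^^
  File "h.py", line 9, in ray
    return np.array(c['origin']),np.array(c['rotation'])@np.array([s[0],-s[1],-1])
                                 ~~~~~~~~~~~~~~~~~~~~~~~^~~~~~~~~~~~~~~~~~~~~~~~~~
ValueError: matmul: Input operand 1 has a mismatch in its core dimension 0, with gufunc signature (n?,k),(k,m?)->(n?,m?) (size 3 is different from 4)
```

View pics/top0.png

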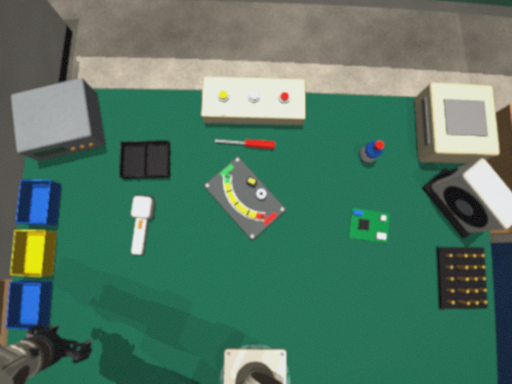

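The top view shows the plate around (245,198). The arc's green end is near (227,171), the red end is near (268,216), and it bulges to the lower left. The camera rotation is given as a quaternion, so I'll fix the helper.

```bash
sed -i "s/np.array(c\['rotation'\])/R(c)/g; 2a from scipy.spatial.transform import Rotation\ndef R(c): return Rotation.from_quat(c['rotation']).as_matrix()" h.py
python3 - <<'E'
from h import *
for n in ['top','side']:
    im=bot.camera(n); cv2.imwrite(f'pics/{n}1.png',im[:,:,::-1]); np.save(f'{n}1.npy',im)
    print(bot.get_calibration(n))
    for t in ['mark1','mark2','mark3','mark4','mark5','strip_unit']:
        for r in bot.look_for(n,t)[:2]:
            e=r['extent']; print(n,t,round(r['score'],2),np.round(e,1),at(n,e[0],e[1],.046).round(4))
o=bot.get_obs();print(o['eef_pos'],o['tool_rot'],o['ft_force'],o['grip_width'],bot.tip_extent)
im=cv2.imread('pics/top1.png')[145:250,190:300]; cv2.imwrite('pics/crop1.png',cv2.resize(im,None,fx=5.5,fy=5.5,interpolation=cv2.INTER_CUBIC))
E
```

```text
{'vfov': 55.16099343634159, 'cx': 262.69783291572423, 'cy': 189.94721169478075, 'k1': -0.07002519382170588, 'origin': array([0.40480116, 0.0199144 , 1.20595402]), 'rotation': array([ 0.04539876, -0.06810113, -0.69890546,  0.71051555])}
top mark1 0.57 [243.9 197.   40.9  43.2] [0.5693 0.0434 0.046 ]
top mark2 0.57 [243.9 197.   40.9  43.2] [0.5693 0.0434 0.046 ]
top mark3 0.57 [243.9 197.   40.9  43.2] [0.5693 0.0434 0.046 ]
top mark4 0.57 [243.9 197.   40.9  43.2] [0.5693 0.0434 0.046 ]
top mark5 0.57 [243.9 197.   40.9  43.2] [0.5693 0.0434 0.046 ]
top strip_unit 0.94 [245.9 197.1  80.2  77.1] [0.5691 0.037  0.046 ]
{'vfov': 47.060983504697596, 'cx': 254.54503438808132, 'cy': 190.3938722219445, 'k1': -0.10648610832672803, 'origin': array([0.2421201 , 0.74542127, 0.79313155]), 'rotation': array([-0.09487962,  0.39618543,  0.88832505, -0.21192821])}
side mark1 0.82 [262.8 213.4  78.2  29.5] [0.5635 0.068  0.046 ]
side mark2 0.82 [262.8 213.4  78.2  29.5] [0.5635 0.068  0.046 ]
side mark3 0.82 [262.8 213.4  78.2  29.5] [0.5635 0.068  0.046 ]
side mark4 0.82 [262.8 213.4  78.2  29.5] [0.5635 0.068  0.046 ]
side mark5 0.82 [262.8 213.4  78.2  29.5] [0.5635 0.068  0.046 ]
side strip_unit 0.91 [266.5 219.2 110.4  60.7] [0.5471 0.0815 0.046 ]
[0.17745141 0.46745134 0.24233003] [1.80426817e-01 9.83588411e-01 1.97250403e-05 1.85724791e-06] [-0.147136   -0.94054489 -0.19921912] 0.0855235780116013 0.011
```

View pics/crop1.png

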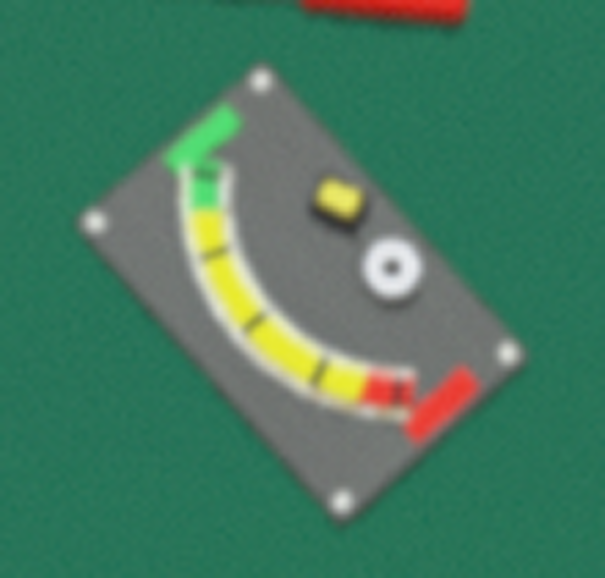

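View pics/side1.png

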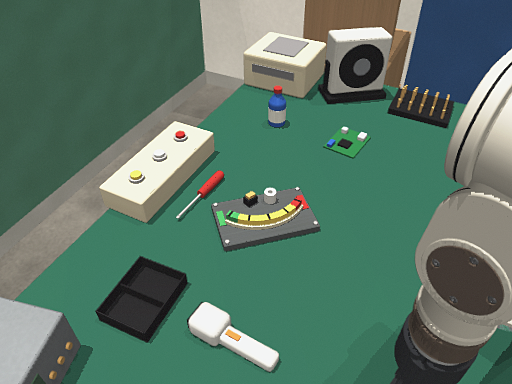

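The crop shows the five lines at crop pixels (398,391), (319,372), (254,322), (215,253) and (207,174), running red to green. The plate corners are at (265,63), (80,222), (342,522) and (525,352). The side view shows the strip around (263,213), with nothing standing over it. I'll fit the plate pose.

```bash
cat > fit.py <<'E'
from h import *
from scipy.optimize import least_squares
A=47/120; M=np.array([[-.095+.12*np.cos(a),.12*np.sin(a),.046] for a in A*np.array([2,1,0,-1,-2])/1.0])
C=np.array([[-.085,-.12,.02],[.065,-.12,.02],[.065,.12,.02],[-.085,.12,.02]])
def tf(p,P):
    c,s=np.cos(p[2]),np.sin(p[2]); return np.c_[p[0]+c*P[:,0]-s*P[:,1],p[1]+s*P[:,0]+c*P[:,1],P[:,2]]
E
python3 - <<'E'
from fit import *
g=lambda L:(np.array(L)+.5)/5.5-.5+[190,145]
m=g([(398,391),(319,372),(254,322),(215,253),(207,174)]); c=g([(265,63),(80,222),(342,522),(525,352)])
f=lambda p:np.r_[[proj('top',q) for q in tf(p,M)]-m,[proj('top',q) for q in tf(p,C)]-c].ravel()
best=min((least_squares(f,[.57,.04,t]) for t in np.arange(0,6.3,1)),key=lambda r:r.cost)
p=best.x; print(p,best.cost); print(f(p).reshape(-1,2).round(2))
print(tf(p,M).round(4)); np.save('p.npy',p)
print(np.array([proj('side',q) for q in tf(p,M)]).round(1))
im=cv2.imread('pics/side1.png')
b=cv2.resize(im[175:260,200:330],None,fx=6,fy=6,interpolation=cv2.INTER_CUBIC)
for q in np.r_[tf(p,M),tf(p,C)]:
    u=((proj('side',q)-[200,175]+.5)*6-.5).astype(int); cv2.circle(b,tuple(map(int,u)),3,(255,0,255),-1)
cv2.imwrite('pics/sidefit.png',b)
E
```

```text
[0.56633086 0.04942282 2.31339431] 2.275392052422144
[[ 0.08 -0.  ]
 [ 0.17 -0.3 ]
 [ 0.29 -0.08]
 [ 0.08 -0.09]
 [-0.3   0.04]
 [-0.18 -0.75]
 [-1.18 -0.18]
 [-0.12  0.65]
 [ 1.17  0.63]]
[[ 0.5107 -0.0152  0.046 ]
 [ 0.5218  0.0302  0.046 ]
 [ 0.5494  0.0678  0.046 ]
 [ 0.5893  0.0921  0.046 ]
 [ 0.6355  0.0993  0.046 ]]
[[296.6 199. ]
 [285.1 209. ]
 [268.1 215.2]
 [248.6 216.3]
 [230.2 212.1]]
```

View pics/sidefit.png

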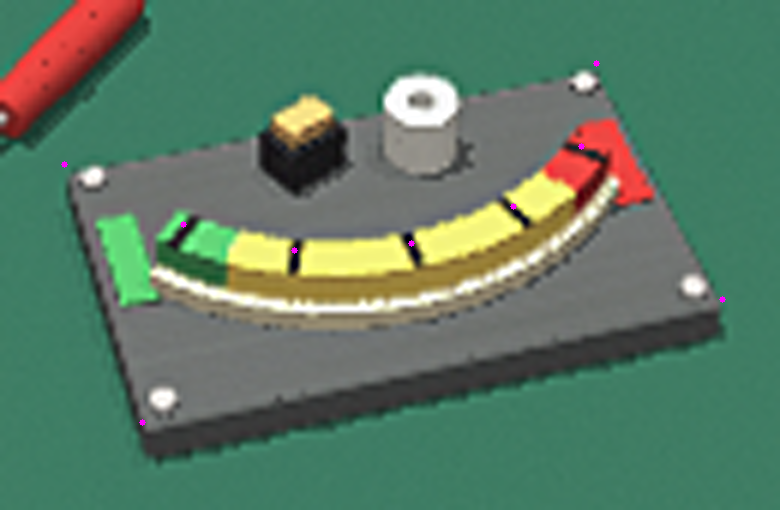

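The side view agrees with the fit to about 1 px: the projected marks sit slightly high on the strip. I'll go high above mark1, with the fingers shut, and look.

```bash
cat >> h.py <<'E'
def units(T,q0=None):
    o=bot.get_obs(); Rt=Rotation.from_quat(o['tool_rot']).as_matrix()
    return (np.asarray(T)-o['eef_pos'])@Rt/.05
E
python3 - <<'E'
from fit import *
g=lambda L:(np.array(L)+.5)/6-.5+[200,175]
ms=g([(587,152),(515,212),(413,249),(295,256),(183,233)])
h=lambda L:(np.array(L)+.5)/5.5-.5+[190,145]
mt=h([(398,391),(319,372),(254,322),(215,253),(207,174)])
f=lambda p:np.r_[[proj('top',q) for q in tf(p,M)]-mt,[proj('side',q) for q in tf(p,M)]-ms].ravel()
r=least_squares(f,np.load('p.npy'));p=r.x;print(p,f(p).reshape(-1,2).round(2).tolist());np.save('p.npy',p)
m=tf(p,M);print(m.round(4))
print(units([*m[0,:2],.20]),bot.get_obs()['clock'])
for t in ['spacer','connector']:
  e=bot.look_for('top',t)[0]['extent'];q=at('top',e[0],e[1],.045);print(t,q)
E
```

```text
[0.56508714 0.05071418 2.3105752 ] [[-0.39, 0.44], [-0.29, 0.1], [-0.14, 0.28], [-0.32, 0.25], [-0.66, 0.37], [-0.53, -0.34], [-0.08, -0.35], [-0.1, -0.32], [0.02, -0.43], [0.28, -0.9]]
[[ 0.5093 -0.0137  0.046 ]
 [ 0.5205  0.0316  0.046 ]
 [ 0.5482  0.0692  0.046 ]
 [ 0.5882  0.0933  0.046 ]
 [ 0.6344  0.1004  0.046 ]]
[-9.61996983 -6.6417495   0.84630505] 0.8
spacer [ 0.58333707 -0.00961479  0.045     ]
connector [0.62488676 0.02730961 0.045     ]
```

Call:
{"method": "drive_tool", "body": {"rows": [{"dx":-0.5,"dy":-0.35,"hand":0},{"dx":-1.2,"dy":-0.83,"hand":0},{"dx":-1.92,"dy":-1.33,"hand":0},{"dx":-2.64,"dy":-1.83,"hand":0},{"dx":-3.36,"dy":-2.33,"hand":0},{"dx":-4.08,"dy":-2.82,"hand":0},{"dx":-4.8,"dy":-3.32,"hand":0},{"dx":-5.52,"dy":-3.82,"hand":0},{"dx":-6.24,"dy":-4.32,"hand":0},{"dx":-6.96,"dy":-4.81,"hand":0},{"dx":-7.68,"dy":-5.31,"hand":0},{"dx":-8.4,"dy":-5.81,"hand":0},{"dx":-9.0,"dy":-6.22,"hand":0},{"dx":-9.4,"dy":-6.5,"hand":0},{"dx":-9.62,"dy":-6.64,"hand":0},{"dx":-9.62,"dy":-6.64,"hand":0},{"dx":-9.62,"dy":-6.64,"hand":0},{"dx":-9.62,"dy":-6.64,"hand":0}]}}

```text
invalid input at $.rows[0]: expected keys dx, dy, dz, wx, wy, wz, hand
```

Run:
```python
from fit import *
o=bot.get_obs();print({k:np.round(o[k],4) for k in ['clock','eef_pos','tool_rot','ft_force','grip_width','joint_pos']})
m=tf(np.load('p.npy'),M);print(units([*m[0,:2],.080]))
```

```text
{'clock': np.float64(0.9), 'eef_pos': array([0.1774, 0.4675, 0.2423]), 'tool_rot': array([0.1804, 0.9836, 0.    , 0.    ]), 'ft_force': array([-0.9371, -0.2348,  0.3888]), 'grip_width': np.float64(0.0851), 'joint_pos': array([1.208 , 0.2406, 0.005 , 1.3352, 0.    , 1.5708])}
[-9.61996137 -6.64256438  3.24632724]
```

Call:
{"method": "drive_tool", "body": {"rows": [{"dx":-0.5,"dy":-0.35,"dz":0,"wx":0,"wy":0,"wz":0,"hand":0},{"dx":-1.2,"dy":-0.83,"dz":0,"wx":0,"wy":0,"wz":0,"hand":0},{"dx":-1.92,"dy":-1.33,"dz":0,"wx":0,"wy":0,"wz":0,"hand":0},{"dx":-2.64,"dy":-1.83,"dz":0,"wx":0,"wy":0,"wz":0,"hand":0},{"dx":-3.36,"dy":-2.33,"dz":0,"wx":0,"wy":0,"wz":0,"hand":0},{"dx":-4.08,"dy":-2.82,"dz":0,"wx":0,"wy":0,"wz":0,"hand":0},{"dx":-4.8,"dy":-3.32,"dz":0,"wx":0,"wy":0,"wz":0,"hand":0},{"dx":-5.52,"dy":-3.82,"dz":0,"wx":0,"wy":0,"wz":0,"hand":0},{"dx":-6.24,"dy":-4.32,"dz":0,"wx":0,"wy":0,"wz":0,"hand":0},{"dx":-6.96,"dy":-4.81,"dz":0,"wx":0,"wy":0,"wz":0,"hand":0},{"dx":-7.68,"dy":-5.31,"dz":0,"wx":0,"wy":0,"wz":0,"hand":0},{"dx":-8.4,"dy":-5.81,"dz":0,"wx":0,"wy":0,"wz":0,"hand":0},{"dx":-9.0,"dy":-6.22,"dz":0,"wx":0,"wy":0,"wz":0,"hand":0},{"dx":-9.4,"dy":-6.5,"dz":0,"wx":0,"wy":0,"wz":0,"hand":0},{"dx":-9.62,"dy":-6.64,"dz":0,"wx":0,"wy":0,"wz":0,"hand":0},{"dx":-9.62,"dy":-6.64,"dz":0,"wx":0,"wy":0,"wz":0,"hand":0},{"dx":-9.62,"dy":-6.64,"dz":0,"wx":0,"wy":0,"wz":0,"hand":0},{"dx":-9.62,"dy":-6.64,"dz":0,"wx":0,"wy":0,"wz":0,"hand":0}]}}

```text
clock: 2.7
eef_pos: [0.5086, -0.0125, 0.2424]
tool_rot: [0.18, 0.984, 0.0, -0.0]
ft_force: [1.2, 0.1, 0.9]
grip_width: 0.0003
grasp_force: 0.0
```

Run:
```python
from fit import *
o=bot.get_obs();print({k:np.round(o[k],4) for k in ['clock','eef_pos','tool_rot','ft_force','grip_width','joint_pos']})
m=tf(np.load('p.npy'),M);print(units([*m[0,:2],.075]))
```

```text
{'clock': np.float64(2.7), 'eef_pos': array([ 0.5086, -0.0125,  0.2424]), 'tool_rot': array([ 1.796e-01,  9.837e-01,  1.000e-04, -3.000e-04]), 'ft_force': array([1.2416, 0.0904, 0.8887]), 'grip_width': np.float64(0.0003), 'joint_pos': array([-2.4800e-02,  2.5830e-01,  2.8600e-02,  1.3416e+00,  4.0000e-04,
        3.3640e-01])}
[-0.02288276 -0.01917433  3.34804054]
```

Call:
{"method": "drive_tool", "body": {"rows": [{"dx":0,"dy":0,"dz":0.6,"wx":0,"wy":0,"wz":0,"hand":0},{"dx":0,"dy":0,"dz":1.4,"wx":0,"wy":0,"wz":0,"hand":0},{"dx":0,"dy":0,"dz":2.2,"wx":0,"wy":0,"wz":0,"hand":0},{"dx":0,"dy":0,"dz":2.8,"wx":0,"wy":0,"wz":0,"hand":0},{"dx":0,"dy":0,"dz":3.15,"wx":0,"wy":0,"wz":0,"hand":0},{"dx":0,"dy":0,"dz":3.35,"wx":0,"wy":0,"wz":0,"hand":0},{"dx":0,"dy":0,"dz":3.35,"wx":0,"wy":0,"wz":0,"hand":0},{"dx":0,"dy":0,"dz":3.35,"wx":0,"wy":0,"wz":0,"hand":0}]}}

```text
clock: 3.5
eef_pos: [0.5099, -0.0131, 0.0758]
tool_rot: [0.18, 0.984, 0.0, 0.001]
ft_force: [0.1, -0.2, 0.1]
grip_width: 0.0
grasp_force: 0.0
```

Run:
```python
from fit import *
im=bot.camera('side')[:,:,::-1]
o=bot.get_obs();print({k:np.round(o[k],4) for k in ['clock','eef_pos','tool_rot','ft_force','grip_width','joint_pos']})
m=tf(np.load('p.npy'),M)
b=cv2.resize(im[160:245,210:340],None,fx=6,fy=6,interpolation=cv2.INTER_CUBIC)
for q in [*m,o['eef_pos']-[0,0,.011]]:
    u=((proj('side',q)-[210,160]+.5)*6-.5).astype(int); cv2.circle(b,tuple(map(int,u)),3,(255,0,255),-1)
cv2.imwrite('pics/near.png',b)
```

```text
{'clock': np.float64(3.55), 'eef_pos': array([ 0.5103, -0.0133,  0.0762]), 'tool_rot': array([1.801e-01, 9.836e-01, 2.000e-04, 1.200e-03]), 'ft_force': array([ 0.9234, -0.2729, -0.0313]), 'grip_width': np.float64(-0.0001), 'joint_pos': array([-0.0261,  0.395 , -0.2407,  0.9326,  0.    ,  0.3361])}
```

View pics/near.png

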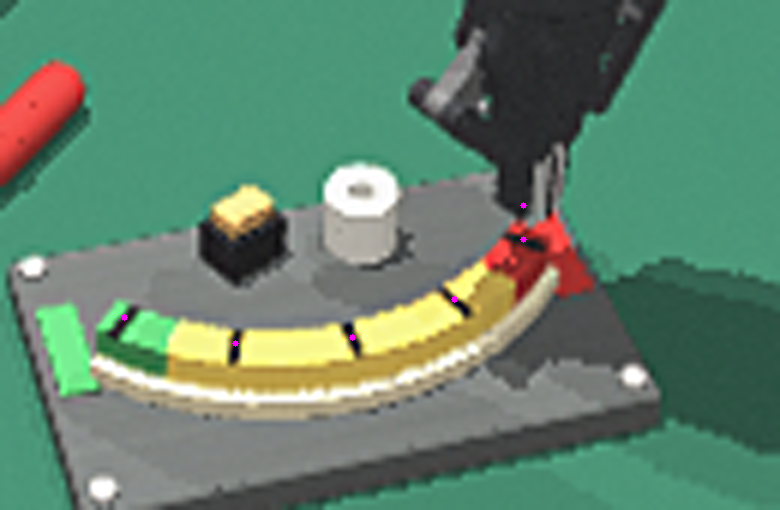

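Call:
{"method": "drive_tool", "body": {"rows": [{"dx":0,"dy":0,"dz":0.15,"wx":0,"wy":0,"wz":0,"hand":0},{"dx":0,"dy":0,"dz":0.27,"wx":0,"wy":0,"wz":0,"hand":0},{"dx":0,"dy":0,"dz":0.34,"wx":0,"wy":0,"wz":0,"hand":0},{"dx":0,"dy":0,"dz":0.38,"wx":0,"wy":0,"wz":0,"hand":0},{"dx":0,"dy":0,"dz":0.42,"wx":0,"wy":0,"wz":0,"hand":0},{"dx":0,"dy":0,"dz":0.46,"wx":0,"wy":0,"wz":0,"hand":0},{"dx":0,"dy":0,"dz":0.48,"wx":0,"wy":0,"wz":0,"hand":0},{"dx":0,"dy":0,"dz":0.48,"wx":0,"wy":0,"wz":0,"hand":0},{"dx":0,"dy":0,"dz":0.48,"wx":0,"wy":0,"wz":0,"hand":0}]}}

```text
clock: 4.45
eef_pos: [0.509, -0.0137, 0.0511]
tool_rot: [0.18, 0.984, -0.0, -0.0]
ft_force: [-1.7, -0.2, 5.9]
grip_width: 0.0
grasp_force: 2.9
```

```bash
cat > plan.py <<'E'
from fit import *
p=np.load('p.npy'); o=bot.get_obs(); print(np.round(o['eef_pos'],4),np.round(o['ft_force'],1),o['clock'])
for d in np.arange(2,-2.01,-.25):
    P=tf(p,np.array([[-.095+.12*np.cos(A*d),.12*np.sin(A*d),0]]))[0]
    u=units([*P[:2],o['eef_pos'][2]]); print(d,P[:2].round(4),u.round(3))
E
python3 plan.py
```

```text
[ 0.509  -0.0137  0.0511] [-1.7 -0.2  5.9] 4.45
2.0 [ 0.5093 -0.0137] [-0.004  0.001 -0.   ]
1.75 [ 0.5104 -0.002 ] [ 0.057  0.228 -0.   ]
1.5 [0.5127 0.0095] [ 0.097  0.459 -0.   ]
1.25 [0.5161 0.0207] [ 0.113  0.694 -0.   ]
1.0 [0.5205 0.0316] [ 0.107  0.928 -0.   ]
0.75 [0.526 0.042] [ 0.077  1.161 -0.   ]
0.5 [0.5325 0.0517] [ 0.025  1.391 -0.   ]
0.25 [0.54   0.0608] [-0.049  1.613 -0.   ]
0.0 [0.5482 0.0692] [-0.144  1.828 -0.   ]
-0.25 [0.5573 0.0767] [-2.600e-01  2.032e+00 -1.000e-03]
-0.5 [0.567  0.0832] [-3.960e-01  2.224e+00 -1.000e-03]
-0.75 [0.5774 0.0888] [-5.500e-01  2.402e+00 -1.000e-03]
-1.0 [0.5882 0.0933] [-7.200e-01  2.564e+00 -1.000e-03]
-1.25 [0.5994 0.0968] [-9.050e-01  2.708e+00 -1.000e-03]
-1.5 [0.6109 0.0992] [-1.104e+00  2.834e+00 -1.000e-03]
-1.75 [0.6226 0.1004] [-1.313e+00  2.939e+00 -1.000e-03]
-2.0 [0.6344 0.1004] [-1.533e+00  3.024e+00 -1.000e-03]
```

Call:
{"method": "drive_tool", "body": {"rows": [{"dx":0.028,"dy":0.11,"dz":0,"wx":0,"wy":0,"wz":0,"hand":0},{"dx":0.057,"dy":0.228,"dz":0,"wx":0,"wy":0,"wz":0,"hand":0},{"dx":0.08,"dy":0.343,"dz":0,"wx":0,"wy":0,"wz":0,"hand":0},{"dx":0.097,"dy":0.459,"dz":0,"wx":0,"wy":0,"wz":0,"hand":0},{"dx":0.107,"dy":0.576,"dz":0,"wx":0,"wy":0,"wz":0,"hand":0},{"dx":0.113,"dy":0.694,"dz":0,"wx":0,"wy":0,"wz":0,"hand":0},{"dx":0.112,"dy":0.811,"dz":0,"wx":0,"wy":0,"wz":0,"hand":0},{"dx":0.107,"dy":0.928,"dz":0,"wx":0,"wy":0,"wz":0,"hand":0},{"dx":0.107,"dy":0.928,"dz":0,"wx":0,"wy":0,"wz":0,"hand":0}]}}

```text
clock: 5.35
eef_pos: [0.5218, 0.0314, 0.0515]
tool_rot: [0.18, 0.984, -0.0, 0.001]
ft_force: [-1.7, -1.1, 5.9]
grip_width: -0.0003
grasp_force: 2.7
```

```bash
python3 plan.py | tail -n +1 | awk 'NR==1||NR>5'
```

```text
[0.5218 0.0314 0.0515] [-1.7 -1.1  5.9] 5.35
1.0 [0.5205 0.0316] [ 0.025 -0.006 -0.   ]
0.75 [0.526 0.042] [-0.005  0.227 -0.   ]
0.5 [0.5325 0.0517] [-0.057  0.456 -0.   ]
0.25 [0.54   0.0608] [-0.131  0.679 -0.   ]
0.0 [0.5482 0.0692] [-0.227  0.894  0.   ]
-0.25 [0.5573 0.0767] [-0.343  1.098  0.   ]
-0.5 [0.567  0.0832] [-0.478  1.29   0.   ]
-0.75 [0.5774 0.0888] [-6.320e-01  1.468e+00  1.000e-03]
-1.0 [0.5882 0.0933] [-8.020e-01  1.629e+00  1.000e-03]
-1.25 [0.5994 0.0968] [-9.880e-01  1.774e+00  1.000e-03]
-1.5 [0.6109 0.0992] [-1.186  1.899  0.002]
-1.75 [0.6226 0.1004] [-1.396e+00  2.005e+00  2.000e-03]
-2.0 [0.6344 0.1004] [-1.615  2.089  0.003]
```

Call:
{"method": "drive_tool", "body": {"rows": [{"dx":-0.012,"dy":0.117,"dz":0,"wx":0,"wy":0,"wz":0,"hand":0},{"dx":-0.03,"dy":0.233,"dz":0,"wx":0,"wy":0,"wz":0,"hand":0},{"dx":-0.053,"dy":0.349,"dz":0,"wx":0,"wy":0,"wz":0,"hand":0},{"dx":-0.08,"dy":0.463,"dz":0,"wx":0,"wy":0,"wz":0,"hand":0},{"dx":-0.115,"dy":0.575,"dz":0,"wx":0,"wy":0,"wz":0,"hand":0},{"dx":-0.154,"dy":0.685,"dz":0,"wx":0,"wy":0,"wz":0,"hand":0},{"dx":-0.199,"dy":0.793,"dz":0,"wx":0,"wy":0,"wz":0,"hand":0},{"dx":-0.249,"dy":0.9,"dz":0,"wx":0,"wy":0,"wz":0,"hand":0},{"dx":-0.304,"dy":1.003,"dz":0,"wx":0,"wy":0,"wz":0,"hand":0},{"dx":-0.364,"dy":1.104,"dz":0,"wx":0,"wy":0,"wz":0,"hand":0},{"dx":-0.43,"dy":1.201,"dz":0,"wx":0,"wy":0,"wz":0,"hand":0},{"dx":-0.5,"dy":1.296,"dz":0,"wx":0,"wy":0,"wz":0,"hand":0},{"dx":-0.576,"dy":1.386,"dz":0,"wx":0,"wy":0,"wz":0,"hand":0},{"dx":-0.654,"dy":1.474,"dz":0,"wx":0,"wy":0,"wz":0,"hand":0},{"dx":-0.738,"dy":1.556,"dz":0,"wx":0,"wy":0,"wz":0,"hand":0},{"dx":-0.824,"dy":1.636,"dz":0,"wx":0,"wy":0,"wz":0,"hand":0},{"dx":-0.824,"dy":1.636,"dz":0,"wx":0,"wy":0,"wz":0,"hand":0}]}}

```text
clock: 7.05
eef_pos: [0.5885, 0.0933, 0.0511]
tool_rot: [0.18, 0.984, -0.0, 0.0]
ft_force: [-2.6, -0.7, 5.9]
grip_width: -0.0001
grasp_force: 2.9
```

```bash
python3 plan.py | awk 'NR==1||NR>13'
python3 - <<'E'
from h import *
im=bot.camera('top')[:,:,::-1]; im2=bot.camera('side')[:,:,::-1]
a=cv2.resize(im2[165:245,210:330],None,fx=6,fy=6,interpolation=cv2.INTER_CUBIC)
cv2.imwrite('pics/mid.png',a); print(bot.get_obs()['eef_pos'])
E
```

```text
[0.5885 0.0933 0.0511] [-2.6 -0.7  5.9] 7.05
-1.0 [0.5882 0.0933] [ 0.007 -0.002  0.   ]
-1.25 [0.5994 0.0968] [-0.179  0.142 -0.   ]
-1.5 [0.6109 0.0992] [-0.377  0.268 -0.   ]
-1.75 [0.6226 0.1004] [-0.587  0.374 -0.   ]
-2.0 [0.6344 0.1004] [-0.806  0.458 -0.   ]
[0.58853064 0.09331502 0.05131737]
```

View pics/mid.png

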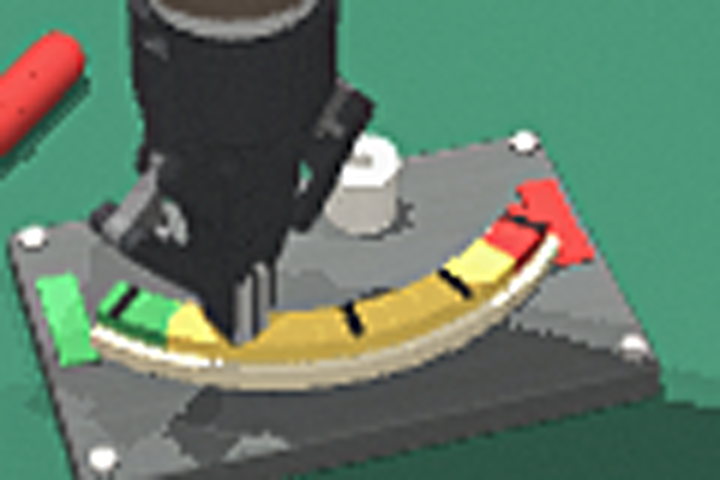

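The fingertips are on the strip at line 4, around (240,335), and the strip is pressed down. I'll carry on to line 5 and hold briefly.

Call:
{"method": "drive_tool", "body": {"rows": [{"dx":-0.09,"dy":0.072,"dz":0,"wx":0,"wy":0,"wz":0,"hand":0},{"dx":-0.182,"dy":0.143,"dz":0,"wx":0,"wy":0,"wz":0,"hand":0},{"dx":-0.28,"dy":0.208,"dz":0,"wx":0,"wy":0,"wz":0,"hand":0},{"dx":-0.38,"dy":0.27,"dz":0,"wx":0,"wy":0,"wz":0,"hand":0},{"dx":-0.485,"dy":0.324,"dz":0,"wx":0,"wy":0,"wz":0,"hand":0},{"dx":-0.59,"dy":0.375,"dz":0,"wx":0,"wy":0,"wz":0,"hand":0},{"dx":-0.7,"dy":0.418,"dz":0,"wx":0,"wy":0,"wz":0,"hand":0},{"dx":-0.81,"dy":0.459,"dz":0,"wx":0,"wy":0,"wz":0,"hand":0},{"dx":-0.81,"dy":0.459,"dz":0,"wx":0,"wy":0,"wz":0,"hand":0},{"dx":-0.81,"dy":0.459,"dz":0,"wx":0,"wy":0,"wz":0,"hand":0}]}}

```text
clock: 8.15
eef_pos: [0.6345, 0.1006, 0.0514]
tool_rot: [0.18, 0.984, 0.0, 0.0]
ft_force: [-2.7, -0.1, 5.2]
grip_width: -0.0002
grasp_force: 2.8
```

```bash
python3 plan.py | awk 'NR==1||NR>16'
python3 - <<'E'
from h import *
a=cv2.resize(bot.camera('side')[:,:,::-1][165:245,200:320],None,fx=6,fy=6,interpolation=cv2.INTER_CUBIC)
cv2.imwrite('pics/end.png',a); print(bot.get_obs()['eef_pos'])
E
```

```text
[0.6345 0.1006 0.0514] [-2.7 -0.1  5.2] 8.15
-1.75 [0.6226 0.1004] [ 0.221 -0.089 -0.   ]
-2.0 [0.6344 0.1004] [ 0.002 -0.005 -0.   ]
[0.63449337 0.1006462  0.05141153]
```

View pics/end.png

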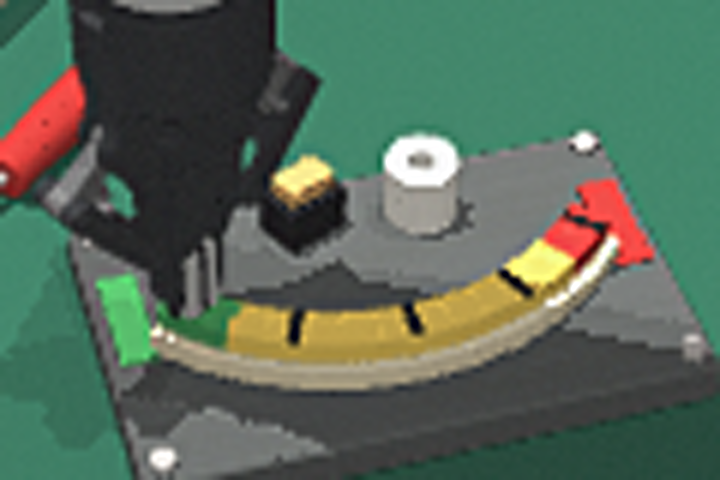

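The fingertips cover line 5 at the green end, around (190,310), and the strip is still pressed. I'll lift straight up.

Call:
{"method": "drive_tool", "body": {"rows": [{"dx":0,"dy":0,"dz":-0.1,"wx":0,"wy":0,"wz":0,"hand":0},{"dx":0,"dy":0,"dz":-0.25,"wx":0,"wy":0,"wz":0,"hand":0},{"dx":0,"dy":0,"dz":-0.6,"wx":0,"wy":0,"wz":0,"hand":0},{"dx":0,"dy":0,"dz":-1.2,"wx":0,"wy":0,"wz":0,"hand":0},{"dx":0,"dy":0,"dz":-1.8,"wx":0,"wy":0,"wz":0,"hand":0},{"dx":0,"dy":0,"dz":-2.2,"wx":0,"wy":0,"wz":0,"hand":0},{"dx":0,"dy":0,"dz":-2.4,"wx":0,"wy":0,"wz":0,"hand":0},{"dx":0,"dy":0,"dz":-2.4,"wx":0,"wy":0,"wz":0,"hand":0},{"dx":0,"dy":0,"dz":-2.4,"wx":0,"wy":0,"wz":0,"hand":0},{"dx":0,"dy":0,"dz":-2.4,"wx":0,"wy":0,"wz":0,"hand":0}]}}

```text
clock: 9.2
eef_pos: [0.6333, 0.1004, 0.1689]
tool_rot: [0.18, 0.984, -0.001, -0.002]
ft_force: [-0.7, 0.1, -0.7]
grip_width: 0.0001
grasp_force: 0.0
```

Run:
```python
from h import *
cv2.imwrite('pics/fin.png',cv2.resize(bot.camera('side')[:,:,::-1][100:300,130:340],None,fx=2.8,fy=2.8,interpolation=cv2.INTER_CUBIC))
```

```text
(no output)
```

View pics/fin.png

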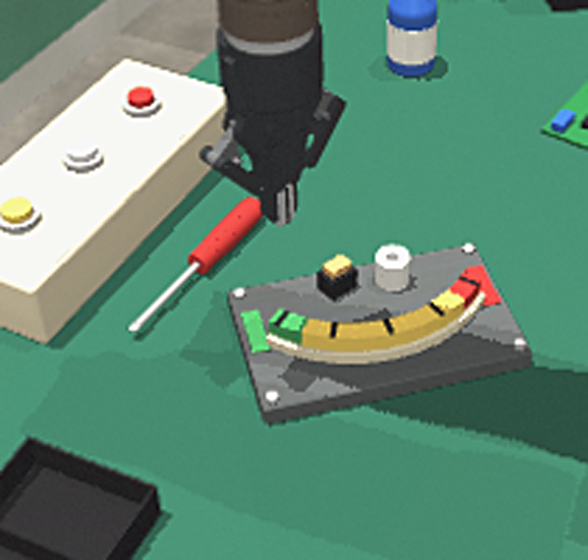

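The strip (270–485, 280–345) is back up, the spacer and connector are where they were, and the fingers are clear. I'll hand in the job.

```bash
python3 -c "from workcell import bot; print(bot.job_done())"
```

```text
the job is handed in; nothing more can be done
None
```

I pressed the strip about 5–6 mm in at the red end, swept it over all five lines at 5–6 N at each reading, and lifted off at the green end. It sprang back, nothing else appears to have moved, and the job is handed in at about 9 s.

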